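Latch the pump case's end cover

TASK

Close the green pump case with its draw latch: set the wire loop's cross-bar down into the brass keeper's notch on the end cover, then push the red lever over until it snaps past centre and lies flat, so that the latch holds the cover tight against the body. Work gently: do not force the bar or the lever, and leave the other things on the case and the bench where they are.

Things in the scene. Friction and masses are not known exactly. Their poses are not given: they have to be found in the camera images.
- case: Fixed green pump case with a white top panel, 200 mm (x) by 170 mm (y, from -110 to +60), top face 90 mm above the bench. Origin at bench level, z up; yaw within 0.35 rad of 0. The end cover follows at +y. The draw latch runs along y in the middle (x = 0) of the top; the lever's pin lies along x at y -10, z 104 mm. A grey cap, radius 26 mm, 20 mm tall, stands at x +66, y -65.
- cover: Green end cover, 200 mm (x) by 90 mm (y), top 90 mm above the bench, axes parallel to the case's. It slides along y on stiff pins (about 4 N of friction); at the start it stands 3 to 7 mm off. Origin at bench level, at y +60 mm of the case when the cover is fully home (more by the gap). It carries the brass keeper. A grey cap, radius 26 mm, 20 mm tall, stands at x +62, y +52.
- keeper_mark (a point): Mark on the cover's top (90 mm above the bench, y +30 mm of the cover, x = 0) at the middle of the keeper's adjusting slot. The notch's middle is nominally here, but the keeper is screwed down up to 6.5 mm nearer to or further from the lever (along y). That is not measured: it must be felt (or seen). It does not shift in its slot.
- keeper_top (a point): Point fixed to the cover over keeper_mark, at keeper top height, 103 mm. The keeper is 24 mm wide (x). From the lever's side (-y): a thin nose, top 105 mm above the bench, leaning a little over the notch; the notch, 8 mm wide (y), open upwards, floor 95 mm (bar centre 98 when seated); a flat step, top 103 mm (bar centre 106 when on it), 14 mm long; then the cover's plain top.
- lever (a joint): Red over-centre lever, flat bar 19 mm wide (x), 6 mm thick, 77 mm long from its pin. In rad: 0 = closed, flat, pointing to the case's -y; grows as it is raised over the top towards the cover; 1.57 upright, 2.75 at most. Starts 2.42 to 2.6, stays where left (0.02 N m). Toggle point about 0.25: above it the drawn loop pulls it open, below it shut. With the loop hooked, closing takes up to 10 N at its end.
- lever_end (a point): Point on the lever's outer face (upwards when closed, turned to the cover when upright), 65 mm along the lever from its pin, 9 mm off the pin's axis, x = 0. This is the face to push on, from the cover's side over the top and down.
- loop_pin (a point): The loop's pin in the lever, along x, 18 mm from the lever's pin (with the lever at 0: 18 mm towards the case's -y and 3 mm below it; it turns with the lever). The loop turns freely about it and falls by its own weight. Pushing the loop towards the lever raises the lever (2 to 6 N).
- loop_bar (a point): Middle of the loop's steel cross-bar (6 mm thick, along the case's x). The loop is a U of wire, side wires at x +-18 mm, bar 109 mm from the loop's pin; it can be drawn out longer against a spring of 4 N/mm. At the start the bar lies on the cover or on the keeper's flat step, beyond the notch.
- tab_top (a point): Middle of the top edge of the yellow finger tab standing up from the middle of the bar, square to the loop: 16 mm wide (x), 5 mm thick (y), top 37 mm above the bar's centre, foot in the bar. Grip it across its width, along the case's x; held so it can turn in the fingers. Keep the fingertips 8 mm or more above the bar's centre.
- fitting: A bystander to leave alone: the brass fitting on the case.
- hexplug: A bystander to leave alone: the steel plug on the case.
- bottle: A bystander to leave alone: the bottle.
- mallet: A bystander to leave alone: the mallet.
- spanner: A bystander to leave alone: the spanner.
- driver: A bystander to leave alone: the screwdriver.
- endplate: A bystander to leave alone: the pump end plate.

How it is judged (in metres and radians):
On the way:
1. the loop's bar sits down in the keeper's notch while the lever is still raised (z of loop_bar in the frame of cover below 0.1015 m and y of loop_bar in the frame of cover between 0.0205 and 0.04 m and value of joint lever above 0.5 rad), for 0.2 s.
At the end, for the whole second after the job is handed in: The lever lies flat (within 0.08 rad of closed) and still, the loop's bar is down in the keeper's notch and pulls on it with more than 4 N, and the end cover is home against the body (within 1.5 mm) (value of joint lever below 0.08 rad and z of loop_bar in the frame of cover below 0.1015 m and contact force between loop and cover above 4 N and y of cover in the frame of case below 0.0615 m and velocity of joint lever between -0.1 and 0.1 rad/s); the robot touches nothing.
It fails at once if the bar was forced onto the keeper or cover with more than 25 N while the lever was raised (above 1.4 rad) (contact force between loop and cover above 25 N and value of joint lever above 1.4 rad).
It fails at once if the lever was pushed with more than 25 N (contact force between the fingers and lever_c0 above 25 N).
It fails at once if one of the other things on the case or the bench was knocked out of its place (by more than 30 mm) (distance of any of fitting, hexplug, bottle, mallet, spanner, driver, endplate from where it was at the start of the episode above 0.03 m).
It also fails if it takes over 70 s, if anything falls off the work surface, if the arm or the gripper's body presses on something with over 40 N, if the wrist force passes 120 N, or if a joint passes its speed limit or range.

ROBOT

A 6-joint arm with a two-finger parallel gripper is mounted at the origin on the work surface. World frame = base frame: x ahead of the robot, y to its left, z up, the work surface at z = 0. Lengths are in m, angles in degrees, forces in N, time in s.
With the tool pointing down it reaches from about 0.425 to 0.925 m from the base axis. Payload 12.5 kg.
Tool frame: the origin (TCP) lies midway between the tips of the shut fingers; the grasp point (between the pads) lies arm.grip_depth behind it (arm.grip_depth is the distance from the TCP to the grasp point, in m); z points along the fingers, y is the line along which they close (so a half turn about z gives the same grasp; the last joint's range is limited). The gripper opens to 85 mm and grips with 20 to 120 N. Pads are 22 mm wide; open, the fingers measure 114 mm over their backs; the gripper's body (76 mm by 85 mm) begins 54 mm behind the grasp point. The pads swing forward as they close: fully open they stand 13 mm farther back than shut.
Start: joints at [-76.696, 28.126, 89.318, -0, 62.55, -6.05], TCP at [0.207, -0.59, 0.231] pointing down, gripper open.
Joint ranges: [-177.58, 177.58], [-47.91, 125.51], [2.72, 160], [-65.01, 245.01], [3.68, 167.84], [-153.87, 153.87]. Speed limits (degrees/s): [127.2, 127.2, 159.86, 180, 180, 180].

INTERFACE

Orientations are given as a 3x3 rotation matrix whose columns are the frame's x, y, z axes.
In Python, from workcell import status, viewer, arm gives the robot as it stands.
- The arm moves only by the tool play_rows, never from a script. Its argument "steps" is a list of rows, each a list of 3 entries, a list of its own where there are three numbers: the shift along the world's x, y, z in m, then the turn, a rotation vector about the world's x, y, z in degrees, then the closure, from -1 (fully open) to 1 (shut). A call has exactly 5 rows; each row is the pose to reach, as a shift and turn from the pose commanded when the call began; what a row does not reach only later rows make up. A row lasts 1/10 s, in which the tool goes at most 50 mm and 8.59 degrees, less where a joint would pass 70% of its speed; a pose out of reach is approached as far as the arm can. A call with a gripper value outside its range is refused whole. The fingers move at their own pace and stop on an object; "force" is the grip in N (left out, the last holds). Time passes only in rows, so rows that repeat a pose let the fingers close, or fill a call up. It gives the time, the measured TCP pose, the force, the opening and the grip force at its end, in the units of the state.
- status.read_state(): the state, without advancing time (a new reading comes with each control period).
- viewer.get_image(name): name is "scene" or "top" or "wrist"; returns a dict with "img" (400x640x3 uint8, red, green, blue), "z_map" (400x640 float32, m along the optical axis (not along the pixel's ray), 0 where there is no reading), "camera_matrix" (3x3 intrinsics, pixels), "view" (4x4, takes a point from world to camera coordinates). Camera axes: x right, y up, looking along -z (the intrinsics and any distortion apply to the point x, -y, -z); pixel columns grow to the right and rows downward; lengths in m; the calibration is good to about 2 mm. The wrist camera is an equidistant fisheye: a pixel r from the principal point sees the ray r / f radians off the axis. A picture is of the moment at which its call begins.
- arm.close_job(): hands the job in; it is judged then, once.
The state is a dict: "clock": time; "joints": joint angles; "dq": joint speeds; "effort": joint torques, N m; "tcp_pos": TCP position; "orientation": TCP orientation; "force": force on the tool from outside, world axes, zero at the start; "torque": the same for the moment, N m; "opening": finger opening in m; "grasp_force": force on a finger pad.
Only numpy, scipy, OpenCV 4.12 (cv2) and the standard library are available. Lean on these libraries where they do the work, as an engineer would, in place of code of your own. Each camera call takes 0.05 s, during which the arm holds its last target. There are 200 camera calls.

## Working session

There is one attempt and no reset: what is moved stays moved. The work goes in short steps, Python scripts to look and compute and a tool call to move; the robot and the scene stay as the last step left them, time stands still between calls to the robot, and variables do not carry over. Pictures are saved under pics/ and viewed, at most 10 in all, crops included, and the job is handed in when it is done.

Besides the shell and the picture viewer there is one more tool, called after "Call:" as name(argument=value, ...) on one line, values as JSON. play_rows: Moves the arm, as the interface text tells. Its arguments: {"type":"object","properties":{"steps":{"type":"array","items":{"type":"array"}},"force":{"type":"number"}},"required":["steps"]}

```bash
mkdir -p pics
cat > h.py <<'E'
import numpy as np, cv2
from workcell import status, viewer, arm
def grab(n):
    d=viewer.get_image(n); np.savez(''+n+'.npz',**d); return d
def world(d,u,v,h=None):
    """pixel -> world via z_map, or ray onto plane z=h (pinhole)"""
    K=d['camera_matrix'];V=np.linalg.inv(d['view'])
    r=np.array([(u-K[0,2])/K[0,0],-(v-K[1,2])/K[1,1],-1.])
    if h is None: return (V@np.r_[r*d['z_map'][int(v),int(u)],1])[:3]
    w=V[:3,:3]@r;o=V[:3,3]; return o+w*(h-o[2])/w[2]
def cloud(d):
    K=d['camera_matrix'];V=np.linalg.inv(d['view']);z=d['z_map']
    v,u=np.mgrid[:z.shape[0],:z.shape[1]]
    c=np.stack([(u-K[0,2])/K[0,0]*z,-(v-K[1,2])/K[1,1]*z,-z],-1)
    return c@V[:3,:3].T+V[:3,3]
E
python3 - <<'E'
from h import *
s=status.read_state()
print({k:np.round(v,3).tolist() for k,v in s.items()}, arm.grip_depth)
for n in('scene','top'):
    d=grab(n); cv2.imwrite(f'pics/{n}0.png',d['img'][...,::-1]); print(n,d['camera_matrix'].round(1).tolist(),np.linalg.inv(d['view']).round(3).tolist())
E
```

```text
{'clock': 0.0, 'joints': [-76.696, 28.165, 89.35, 0.0, 62.55, -6.051], 'dq': [-0.011, 0.082, 0.053, 0.07, 0.084, -0.012], 'effort': [-0.0, -61.846, -26.159, -0.0, 0.004, 0.0], 'tcp_pos': [0.207, -0.589, 0.231], 'orientation': [[0.943, 0.331, -0.0], [0.331, -0.943, 0.001], [0.0, -0.001, -1.0]], 'force': [-0.097, -0.113, 0.116], 'torque': [0.018, 0.009, 0.041], 'grasp_force': 0.0, 'opening': 0.085} 0.0187
scene [[382.8, 0.0, 324.1], [0.0, 382.8, 200.0], [0.0, 0.0, 1.0]] [[-0.678, -0.47, 0.565, 1.118], [0.735, -0.438, 0.517, 0.516], [0.004, 0.766, 0.643, 0.782], [0.0, 0.0, 0.0, 1.0]]
top [[465.7, 0.0, 318.7], [0.0, 465.7, 198.0], [0.0, 0.0, 1.0]] [[0.022, 0.992, -0.125, 0.331], [-1.0, 0.022, -0.002, -0.028], [0.001, 0.125, 0.992, 1.562], [0.0, 0.0, 0.0, 1.0]]
```

View pics/scene0.png

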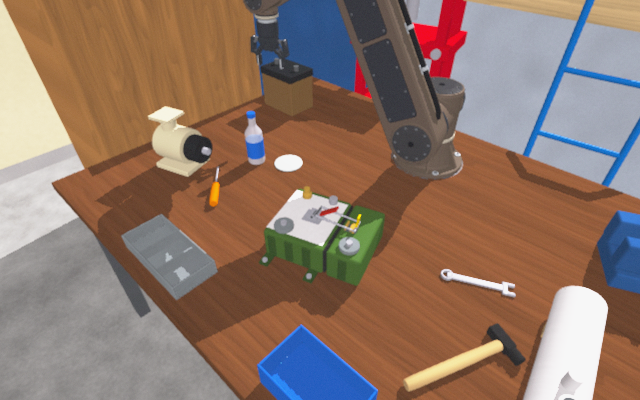

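View pics/top0.png

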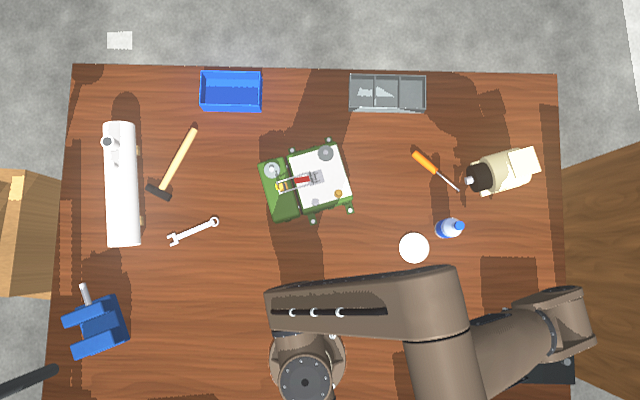

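The scene view shows the case at about (325,230) with the cover towards the robot's left. The top view shows the white panel at (320,178), cover at (278,190), red lever at (302,181) and yellow tab at (281,187). The case's +y points image-left, which is world +y.

Run:
```python
from h import *
for n,roi in(('top',(250,135,110,95)),('scene',(255,175,140,115))):
    d=dict(np.load(n+'.npz')); x,y,w,h=roi
    im=d['img']; hsv=cv2.cvtColor(im,cv2.COLOR_RGB2HSV); M=np.zeros(im.shape[:2],bool); M[y:y+h,x:x+w]=1
    C=cloud(d)
    H,S,Vv=[hsv[...,i].astype(int) for i in range(3)]
    for name,m in dict(white=(S<30)&(Vv>200),red=((H<6)|(H>174))&(S>150)&(Vv>100),yel=(H>20)&(H<32)&(S>170)&(Vv>150),green=(H>38)&(H<60)&(S>80)&(C[...,2]>.08)&(C[...,2]<.1)).items():
        m=m&M; p=C[m]
        if len(p)<3: print(n,name,len(p));continue
        r=cv2.minAreaRect((p[:,:2]*1000).astype(np.float32))
        print(n,name,len(p),np.median(p,0).round(3),'z',np.percentile(p[:,2],[5,50,95]).round(3),'rect',np.round(r[0],1),np.round(r[1],1),round(r[2],1))
```

```text
top white 2461 [ 0.587 -0.02   0.093] z [0.087 0.093 0.11 ] rect [546.6 -29.7] [353.  246.3] 34.4
top red 69 [0.568 0.031 0.135] z [0.118 0.135 0.148] rect [568.7  30.6] [15.7 44.8] 19.1
top yel 6 [0.542 0.105 0.137] z [0.102 0.137 0.142] rect [542.8 106.2] [7.6 5. ] 52.3
top green 1628 [0.519 0.09  0.091] z [0.085 0.091 0.097] rect [570.7  23.1] [204.5 264.5] 18.2
scene white 1777 [ 0.599 -0.015  0.093] z [0.09  0.093 0.095] rect [755.2 180.1] [978.7 218.8] 51.1
scene red 59 [0.572 0.034 0.135] z [0.118 0.135 0.148] rect [831.6 276.6] [745.2  42.9] 43.3
scene yel 40 [0.546 0.107 0.13 ] z [0.103 0.13  0.144] rect [526.   85.1] [68.6 18.1] 40.8
scene green 1932 [0.573 0.099 0.091] z [0.082 0.091 0.093] rect [574.1  25. ] [199.3 264.2] 17.6
```

Pose estimate: yaw about 18°, case origin about (0.580, 0.003). The overall length of 264.5 mm fits a gap of about 4.5 mm. The tab is at about y = 110 in the case frame. Next I go above it, turning the tool so its closing line lies along the case's x.

Call:
play_rows(steps=[[[0.017,0.034,0.014],[0,0,4.4],-1],[[0.034,0.068,0.028],[0,0,8.8],-1],[[0.051,0.102,0.042],[0,0,13.2],-1],[[0.068,0.136,0.056],[0,0,17.6],-1],[[0.086,0.17,0.07],[0,0,22],-1]])

```text
clock: 0.6
tcp_pos: [0.2935, -0.4182, 0.3016]
orientation: [[0.749, 0.663, -0.0], [0.663, -0.749, 0.0], [0.0, -0.0, -1.0]]
force: [0.3, -0.1, 0.2]
opening: 0.0853
grasp_force: 0.0
```

Call:
play_rows(steps=[[[0.017,0.034,0],[0,0,4.4],0.1],[[0.034,0.068,0],[0,0,8.8],0.1],[[0.051,0.102,0],[0,0,13.2],0.1],[[0.068,0.136,0],[0,0,17.6],0.1],[[0.086,0.17,0],[0,0,22],0.1]])

```text
clock: 1.1
tcp_pos: [0.3794, -0.2482, 0.3013]
orientation: [[0.446, 0.895, -0.0], [0.895, -0.446, 0.0], [0.0, -0.0, -1.0]]
force: [0.5, 0.1, -0.3]
opening: 0.0388
grasp_force: 0.0
```

Call:
play_rows(steps=[[[0.017,0.034,0],[0,0,4.4],0.1],[[0.034,0.068,0],[0,0,8.8],0.1],[[0.051,0.102,0],[0,0,13.2],0.1],[[0.068,0.136,0],[0,0,17.6],0.1],[[0.086,0.17,0],[0,0,22],0.1]])

```text
clock: 1.6
tcp_pos: [0.4655, -0.0781, 0.3013]
orientation: [[0.078, 0.997, -0.0], [0.997, -0.078, 0.0], [0.0, -0.0, -1.0]]
force: [0.6, -0.4, -0.2]
opening: 0.0384
grasp_force: 0.0
```

Call:
play_rows(steps=[[[0.017,0.034,0],[0,0,4.4],0.1],[[0.034,0.068,0],[0,0,8.8],0.1],[[0.051,0.102,0],[0,0,13.2],0.1],[[0.068,0.136,0],[0,0,17.6],0.1],[[0.085,0.17,0],[0,0,22.7],0.1]])

```text
clock: 2.1
tcp_pos: [0.5505, 0.0919, 0.3011]
orientation: [[-0.313, 0.95, -0.0], [0.95, 0.313, -0.0], [0.0, -0.0, -1.0]]
force: [0.1, -0.8, 0.2]
opening: 0.0382
grasp_force: 0.0
```

Run:
```python
from h import *
s=status.read_state(); print({k:np.round(s[k],3).tolist() for k in('clock','tcp_pos','orientation','joints','opening','force')})
d=grab('wrist'); cv2.imwrite('pics/w1.png',d['img'][...,::-1]); print(d['camera_matrix'].round(1).tolist(),np.linalg.inv(d['view']).round(3).tolist(),d['z_map'].shape,(d['z_map']>0).mean())
```

```text
{'clock': 2.1, 'tcp_pos': [0.551, 0.092, 0.301], 'orientation': [[-0.313, 0.95, -0.0], [0.95, 0.313, -0.0], [0.0, -0.0, -1.0]], 'joints': [2.7, 18.918, 93.331, -0.0, 67.774, -15.55], 'opening': 0.038, 'force': [0.13, -0.78, 0.197]}
[[309.7, 0.0, 321.5], [0.0, 309.7, 201.7], [0.0, 0.0, 1.0]] [[0.949, -0.3, -0.092, 0.527], [0.314, 0.907, 0.28, 0.163], [-0.001, -0.294, 0.956, 0.443], [0.0, 0.0, 0.0, 1.0]] (400, 640) 0.99612109375
```

View pics/w1.png

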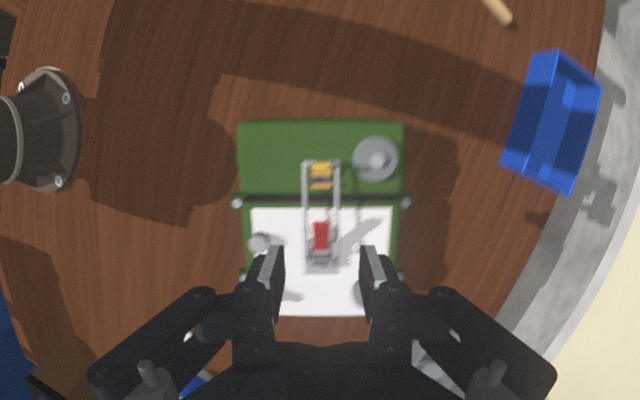

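The wrist view shows the loop bar at (321,162), the yellow tab at (320,169), the keeper below it at (321,185), the red lever at (320,235) and the cover gap at row 200. I measure in the case frame.

```bash
cat >> h.py <<'E'
def wcloud(d):
    K=d['camera_matrix'];V=np.linalg.inv(d['view']);z=d['z_map']
    v,u=np.mgrid[:z.shape[0],:z.shape[1]]
    a=(u-K[0,2])/K[0,0];b=(v-K[1,2])/K[1,1];t=np.hypot(a,b)+1e-9
    k=np.tan(np.minimum(t,1.4))/t
    c=np.stack([a*k*z,-b*k*z,-z],-1)
    return c@V[:3,:3].T+V[:3,3]
def local(P,o=(0.5795,0.0026),yaw=np.radians(18)):
    c,s=np.cos(yaw),np.sin(yaw);q=P-np.r_[o,0]
    return np.stack([q[...,0]*c+q[...,1]*s,-q[...,0]*s+q[...,1]*c,q[...,2]],-1)*1000
E
python3 - <<'E'
from h import *
d=dict(np.load('wrist.npz')); C=wcloud(d); L=local(C)
hsv=cv2.cvtColor(d['img'],cv2.COLOR_RGB2HSV);H,S,V=[hsv[...,i].astype(int) for i in range(3)]
near=np.zeros(H.shape,bool);near[110:320,230:410]=1
top=near&(L[...,2]>84)&(L[...,2]<97)
G=top&(H>36)&(H<65)&(S>80); W=top&(S<40)&(V>190)
# side edges: extreme x per row, fit lines
for nm,m in(('green',G),('white',W)):
    lo=[];hi=[]
    for r in range(125,300):
        p=L[r][m[r]]
        if len(p)>20: 
            lo.append((p[:,1].mean(),p[:,0].min()));hi.append((p[:,1].mean(),p[:,0].max()))
    for e in(lo,hi):
        e=np.array(e); f=np.polyfit(e[:,0],e[:,1],1); k=abs(np.polyval(f,e[:,0])-e[:,1])<3; f=np.polyfit(e[k,0],e[k,1],1); print(nm,'slope deg',np.degrees(f[0]).round(2),'x@0',f[1].round(1))
    ys=[(L[:,c][m[:,c]][:,1].min(),L[:,c][m[:,c]][:,1].max()) for c in range(260,390) if m[:,c].sum()>20]
    print(nm,'y range',np.median(ys,0).round(1))
print(L[80:]. shape)
for r in range(152,200,2): print(r,' '.join(f"{L[r,c,1]:.0f}/{L[r,c,2]:.0f}/{H[r,c]},{S[r,c]}" for c in (306,313,320,327,336)))
R=near&((H<6)|(H>174))&(S>150); print('red',L[R].min(0).round(1),L[R].max(0).round(1),L[R].mean(0).round(1))
Y=near&(H>18)&(H<33)&(S>150)&(V>120); p=L[Y];q=p[p[:,2]>125];print('yel',len(p),len(q),q.mean(0).round(1),q.min(0).round(1),q.max(0).round(1))
E
```

```text
green slope deg -0.4 x@0 -98.2
green slope deg 0.71 x@0 92.0
green y range [ 72.9 153.1]
white slope deg -24.16 x@0 -63.0
white slope deg 27.73 x@0 69.1
white y range [-107.1   51.5]
(320, 640, 3)
152 120/89/46,108 120/89/48,102 120/89/48,99 120/91/48,107 120/89/47,97
154 117/88/46,98 117/89/47,98 117/89/48,97 118/90/49,96 118/89/47,93
156 115/88/48,102 115/88/47,106 115/89/48,95 115/90/49,95 115/89/48,96
158 113/88/45,69 113/90/49,55 112/87/44,79 113/89/42,77 113/89/50,55
160 110/89/57,16 110/88/60,7 110/89/28,89 110/88/27,88 110/88/50,29
162 108/90/120,2 109/94/17,29 109/94/23,140 109/92/22,123 108/89/75,7
164 109/108/128,11 113/130/22,119 113/130/23,158 109/107/22,118 109/107/105,4
166 107/108/126,8 113/142/23,148 113/140/23,153 107/107/22,128 107/107/90,4
168 101/89/78,9 111/141/22,151 111/142/22,144 103/102/21,130 104/107/120,4
170 99/89/60,5 101/101/20,134 101/102/20,136 101/100/19,132 102/108/120,3
172 96/89/60,9 99/102/18,128 99/102/19,129 99/101/19,132 100/108/90,2
174 94/89/68,7 96/102/18,120 96/101/19,129 96/101/18,123 98/109/120,3
176 91/89/53,7 94/102/18,88 94/103/18,107
[... 181 characters left out ...]
,63 85/94/18,95 86/95/18,95 89/110/75,3
184 82/89/55,10 83/95/19,115 83/94/18,124 83/93/19,117 87/108/110,5
186 79/88/60,7 83/104/19,127 83/104/19,124 83/103/19,127 85/110/90,4
188 77/88/60,9 80/102/23,115 80/102/22,116 81/105/21,115 82/110/135,3
190 74/89/73,12 74/88/41,88 74/89/38,86 75/89/34,79 80/110/110,5
192 72/88/72,9 72/87/45,78 72/87/47,77 72/87/46,59 78/110/120,6
194 69/88/90,2 69/89/46,55 69/87/44,54 69/87/46,51 76/110/130,5
196 62/73/138,9 62/71/20,24 62/72/35,23 62/72/30,12 74/111/135,9
198 61/77/138,9 60/75/0,7 61/78/20,12 61/76/0,8 71/111/137,11
red [ -5.9  50.7 143.6] [  2.4  52.7 145.7] [ -2.4  51.7 144.6]
yel 36 35 [ -3.  112.5 134.3] [ -8.9 111.  128.9] [  3.1 113.3 142.5]
```

All of it fits the given sizes:
- **Keeper:** step top at z 102, notch floor at z 95 around y = 87.5 (keeper set near the lever), nose at z 104–105.
- **Bar:** on the step at y ≈ 107.5, so it needs about 20 mm towards −y.
- **Centreline:** x = −3 in my frame.

Next I descend onto the tab.

Call:
play_rows(steps=[[[-0.002,0.003,-0.03],[0,0,0],0.1],[[-0.004,0.007,-0.06],[0,0,0],0.1],[[-0.006,0.011,-0.09],[0,0,0],0.1],[[-0.008,0.015,-0.12],[0,0,0],0.1],[[-0.008,0.015,-0.14],[0,0,0],0.1]], force=30)

```text
clock: 2.65
tcp_pos: [0.5411, 0.1056, 0.1592]
orientation: [[-0.31, 0.951, -0.002], [0.951, 0.31, -0.0], [0.001, -0.002, -1.0]]
force: [0.4, 0.5, -0.2]
opening: 0.0387
grasp_force: 0.0
```

Call:
play_rows(steps=[[[0,0,-0.012],[0,0,0],0.1],[[0,0,-0.024],[0,0,0],0.1],[[0,0,-0.036],[0,0,0],0.1],[[0,0,-0.044],[0,0,0],0.1],[[0,0,-0.044],[0,0,0],0.1]])

```text
clock: 3.15
tcp_pos: [0.5419, 0.1052, 0.1166]
orientation: [[-0.31, 0.951, -0.001], [0.951, 0.31, -0.0], [0.0, -0.001, -1.0]]
force: [0.5, -0.4, 0.8]
opening: 0.0381
grasp_force: 0.0
```

Run:
```python
from h import *
d=grab('wrist'); cv2.imwrite('pics/w2.png',d['img'][...,::-1])
s=status.read_state(); print(s['tcp_pos'],s['force'],local(np.array(s['tcp_pos'])))
```

```text
[0.54217321 0.10524713 0.11718991] [-0.31086777  0.24760257 -0.3416736 ] [ -3.78017583 109.15783742 117.18990539]
```

View pics/w2.png

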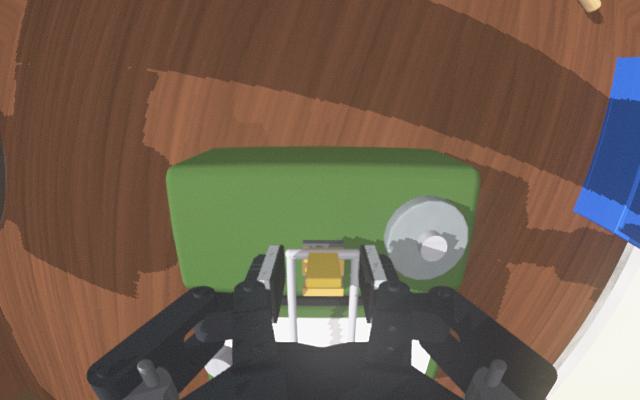

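The tab sits between the pads at (323,272), centred, and the fingers clear the cap. I close on it.

Call:
play_rows(steps=[[[0,0,0],[0,0,0],1],[[0,0,0],[0,0,0],1],[[0,0,0],[0,0,0],1],[[0,0,0],[0,0,0],1],[[0,0,0],[0,0,0],1]], force=30)

```text
clock: 3.7
tcp_pos: [0.5424, 0.1054, 0.1177]
orientation: [[-0.31, 0.951, 0.001], [0.951, 0.31, 0.0], [-0.0, 0.001, -1.0]]
force: [-0.1, -0.1, 4.7]
opening: 0.0154
grasp_force: 30.3
```

Call:
play_rows(steps=[[[0,0,0.002],[0,0,0],1],[[0.0006,-0.0019,0.002],[0,0,0],1],[[0.0012,-0.0038,0.002],[0,0,0],1],[[0.0019,-0.0057,0.002],[0,0,0],1],[[0.0025,-0.0076,0.002],[0,0,0],1]])

```text
clock: 4.2
tcp_pos: [0.5448, 0.0976, 0.1194]
orientation: [[-0.31, 0.951, 0.0], [0.951, 0.31, -0.0], [-0.0, 0.0, -1.0]]
force: [-0.7, 2.6, 2.1]
opening: 0.0148
grasp_force: 30.2
```

Call:
play_rows(steps=[[[0.0006,-0.0019,0],[0,0,0],1],[[0.0012,-0.0038,0],[0,0,0],1],[[0.0019,-0.0057,0],[0,0,0],1],[[0.0025,-0.0076,0],[0,0,0],1],[[0.0025,-0.0076,0],[0,0,0],1]])

```text
clock: 4.7
tcp_pos: [0.5473, 0.0897, 0.1193]
orientation: [[-0.31, 0.951, 0.0], [0.951, 0.31, -0.0], [-0.0, 0.0, -1.0]]
force: [0.8, -0.4, 1.6]
opening: 0.0151
grasp_force: 30.2
```

```bash
cat > m.py <<'E'
from h import *
import sys
d=grab('wrist'); s=status.read_state(); L=local(wcloud(d))
print('tcp',local(np.array(s['tcp_pos'])).round(1),'F',np.round(s['force'],1),s['clock'])
c=np.where((abs(L[...,1]-95)<25)&(abs(L[...,0]+3)<22)&(L[...,2]>85)&(L[...,2]<118))
p=L[c]
for xc in(-18,-12,-3,6,13):
    q=p[abs(p[:,0]+3-xc-0)<2.5]; 
    print(xc,' '.join(f"{y}:{np.median(q[abs(q[:,1]-y)<1][:,2]):.0f}" for y in range(72,118,2) if (abs(q[:,1]-y)<1).sum()))
if len(sys.argv)>1: cv2.imwrite(sys.argv[1],cv2.resize(d['img'][200:330,230:420,::-1],None,fx=4,fy=4))
E
python3 m.py pics/w3.png
```

```text
tcp [ -3.7  92.9 119.3] F [0.8 0.2 1.7] 4.75
-18 86:89 88:89 90:89 92:90 94:89 96:89 98:89 100:89 102:89 104:89 106:89 108:89 110:89 112:89 114:89 116:89
-12 88:88 90:88 92:89 94:101 96:102 98:102 100:102 102:102 104:102 106:97 108:92 110:89 112:89 114:89 116:89
-3 92:106 94:111 96:102 98:102 100:102 102:102 104:102 106:98 108:93 110:89 112:89 114:89 116:89
6 92:106 94:108 96:102 98:102 100:102 102:102 104:102 106:98 108:93 110:89 112:89 114:89 116:89
13 88:88 90:89 92:89 94:89 96:89 98:89 100:89 102:89 104:89 106:89 108:89 110:89 112:89 114:89 116:89
```

View pics/w3.png

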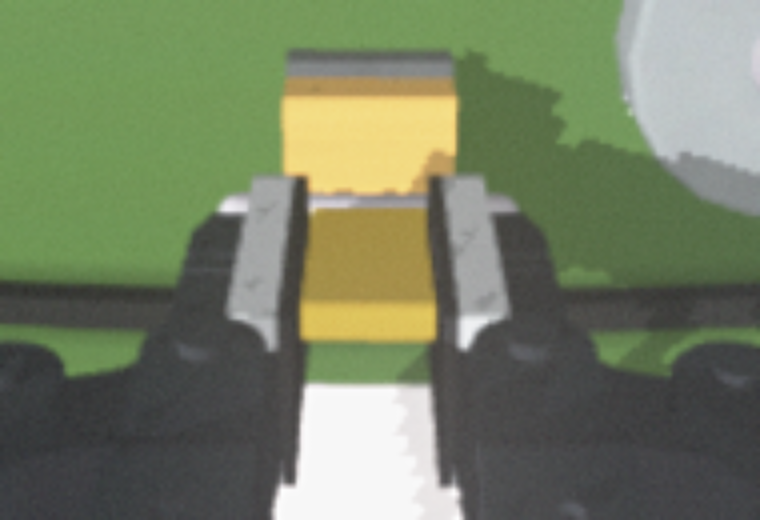

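The crop shows the tab gripped at (370,270) and the keeper's step at (370,140) behind the bar. The visible step spans y 94–105, so the notch spans about 83–91, and the bar is at about y 90. I move 2 mm further and down gently.

Call:
play_rows(steps=[[[0.0003,-0.001,0],[0,0,0],1],[[0.0006,-0.0019,0],[0,0,0],1],[[0.0006,-0.0019,-0.001],[0,0,0],1],[[0.0006,-0.0019,-0.002],[0,0,0],1],[[0.0006,-0.0019,-0.003],[0,0,0],1]])

```text
clock: 5.25
tcp_pos: [0.5478, 0.0882, 0.1162]
orientation: [[-0.31, 0.951, 0.0], [0.951, 0.31, -0.0], [-0.0, 0.0, -1.0]]
force: [1.0, 0.6, 1.9]
opening: 0.0152
grasp_force: 30.2
```

Call:
play_rows(steps=[[[0,0,-0.001],[0,0,0],1],[[0,0.0003,-0.002],[0,0,0],1],[[-0.0002,0.0006,-0.003],[0,0,0],1],[[-0.0002,0.0006,-0.003],[0,0,0],1],[[-0.0002,0.0006,-0.003],[0,0,0],1]])

```text
clock: 5.75
tcp_pos: [0.5476, 0.0888, 0.1133]
orientation: [[-0.31, 0.951, 0.0], [0.951, 0.31, -0.0], [-0.0, 0.0, -1.0]]
force: [2.1, -0.7, 2.1]
opening: 0.0152
grasp_force: 30.2
```

Call:
play_rows(steps=[[[0,0,-0.001],[0,0,0],1],[[0,0.0003,-0.002],[0,0,0],1],[[-0.0002,0.0006,-0.003],[0,0,0],1],[[-0.0002,0.0006,-0.003],[0,0,0],1],[[-0.0002,0.0006,-0.003],[0,0,0],1]])

```text
clock: 6.25
tcp_pos: [0.5474, 0.0894, 0.1103]
orientation: [[-0.31, 0.951, 0.0], [0.951, 0.31, -0.0], [-0.0, 0.0, -1.0]]
force: [1.4, -1.8, 1.0]
opening: 0.015
grasp_force: 30.2
```

```bash
python3 m.py pics/w4.png
```

```text
tcp [ -3.7  92.4 110.3] F [ 1.3 -1.7  2.1] 6.3
-18 86:89 88:89 90:88 92:89 94:89 96:89 98:89 100:89 102:89 104:89 106:89 108:89 110:89 112:89 114:89 116:89
-12 92:88 94:89 96:88 98:102 100:101 102:102 104:113 106:96 108:92 110:89 112:89 114:89 116:89
-3 90:99 92:107 94:113 96:102 98:102 100:102 102:102 104:102 106:97 108:93 110:89 112:89 114:89 116:89
6 82:118 90:101 92:105 94:112 96:102 98:102 100:102 102:102 104:102 106:97 108:93 110:89 112:89 114:89 116:89
13 92:88 94:89 96:89 98:89 100:89 102:90 104:90 106:89 108:89 110:89 112:89 114:89 116:89
```

View pics/w4.png

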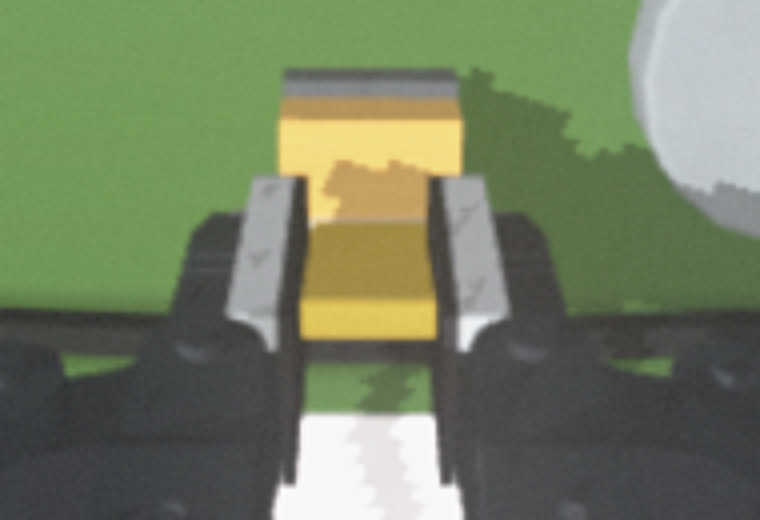

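The bar has dropped from view behind the step (row 215), at about z 98. I nudge down 1 mm to confirm the floor.

Call:
play_rows(steps=[[[0,0,-0.0005],[0,0,0],1],[[0,0,-0.001],[0,0,0],1],[[0,0,-0.001],[0,0,0],1],[[0,0,-0.001],[0,0,0],1],[[0,0,-0.001],[0,0,0],1]])

```text
clock: 6.8
tcp_pos: [0.5475, 0.0894, 0.1097]
orientation: [[-0.31, 0.951, 0.001], [0.951, 0.31, 0.0], [-0.0, 0.001, -1.0]]
force: [0.4, -1.7, 7.0]
opening: 0.0153
grasp_force: 30.7
```

Floor felt at 7 N, so the bar is seated. I release and rise.

Call:
play_rows(steps=[[[0,0,0.001],[0,0,0],0.2],[[0,0,0.001],[0,0,0],0.2],[[0,0,0.001],[0,0,0],0.2],[[0,0,0.001],[0,0,0],0.2],[[0,0,0.003],[0,0,0],0.2]])

```text
clock: 7.3
tcp_pos: [0.5471, 0.0894, 0.1121]
orientation: [[-0.31, 0.951, -0.001], [0.951, 0.31, 0.0], [0.0, -0.001, -1.0]]
force: [-0.3, -0.1, -0.4]
opening: 0.0344
grasp_force: 0.0
```

Call:
play_rows(steps=[[[0,0,0.015],[0,0,0],0.2],[[0,0,0.035],[0,0,0],0.2],[[-0.005,0.02,0.07],[0,0,0],0.6],[[-0.012,0.038,0.11],[0,0,0],1],[[-0.012,0.038,0.15],[0,0,0],1]])

```text
clock: 7.8
tcp_pos: [0.5343, 0.1289, 0.2638]
orientation: [[-0.311, 0.95, -0.001], [0.95, 0.311, 0.0], [0.001, -0.001, -1.0]]
force: [-0.7, -0.8, -0.1]
opening: 0.0001
grasp_force: 0.0
```

Run:
```python
from h import *
d=grab('wrist'); s=status.read_state(); L=local(wcloud(d)); print(s['tcp_pos'],local(np.array(s['tcp_pos'])).round(1),s['force'])
hsv=cv2.cvtColor(d['img'],cv2.COLOR_RGB2HSV);H,S,V=[hsv[...,i].astype(int) for i in range(3)]
R=((H<6)|(H>174))&(S>130)&(abs(L[...,0])<40)&(L[...,1]>-100)&(L[...,1]<120);p=L[R];print('red',len(p),p.min(0).round(1),p.max(0).round(1),p.mean(0).round(1))
Y=(H>18)&(H<33)&(S>140)&(V>120)&(abs(L[...,0])<40)&(L[...,2]>112);p=L[Y];print('tab',len(p),p.min(0).round(1),p.max(0).round(1),p.mean(0).round(1))
for n in('top','scene'):
  d=grab(n);L=local(cloud(d));hsv=cv2.cvtColor(d['img'],cv2.COLOR_RGB2HSV);H,S,V=[hsv[...,i].astype(int) for i in range(3)]
  R=((H<6)|(H>174))&(S>130)&(abs(L[...,0])<40)&(L[...,1]>-100)&(L[...,1]<120);p=L[R];print(n,'red',len(p),(p.min(0).round(1),p.max(0).round(1)) if len(p) else '')
d=dict(np.load('wrist.npz'));cv2.imwrite('pics/w5.png',d['img'][...,::-1])
```

```text
[0.53662395 0.12859605 0.27040009] [ -1.8 133.1 270.4] [-0.61631663  0.02562927  5.54901926]
red 236 [-10.5 -16.8 137.9] [  2.7  -9.4 171. ] [ -3.9 -13.6 156. ]
tab 86 [-10.5  92.5 121.1] [  3.8  97.2 134.2] [ -3.6  95.  132. ]
top red 21 (array([ -9.9, -21.8, 132.2]), array([  4.8,  -9. , 188. ]))
scene red 90 (array([-26.6, -22.5, 121.8]), array([  7.3,  88.3, 580.6]))
```

View pics/w5.png

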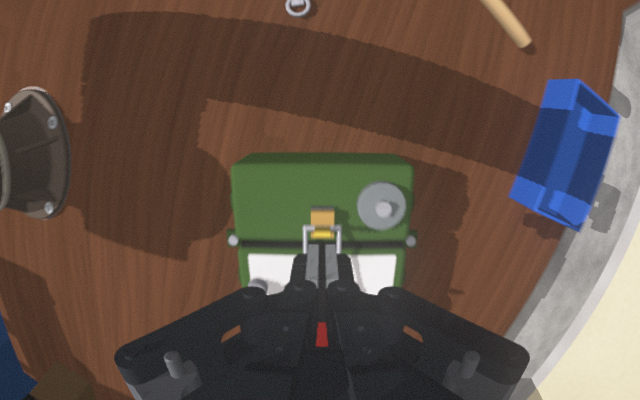

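The tab top is now at z 134, so the bar is at z 98 in the notch. The red lever stands at about 1.35 rad, its outer face at y −9 to −17. I go with shut fingers to the cover side of its upper end.

Call:
play_rows(steps=[[[0.007,-0.0225,-0.005],[0,0,0],1],[[0.014,-0.045,-0.02],[0,0,0],1],[[0.021,-0.0675,-0.035],[0,0,0],1],[[0.028,-0.09,-0.05],[0,0,0],1],[[0.035,-0.1125,-0.062],[0,0,0],1]])

```text
clock: 8.45
tcp_pos: [0.5698, 0.0138, 0.1982]
orientation: [[-0.31, 0.951, -0.003], [0.951, 0.31, 0.0], [0.001, -0.002, -1.0]]
force: [1.0, -0.3, -0.3]
opening: 0.0001
grasp_force: 0.0
```

Call:
play_rows(steps=[[[0,0,-0.01],[0,0,0],1],[[0,0,-0.02],[0,0,0],1],[[0,0,-0.03],[0,0,0],1],[[0,0,-0.036],[0,0,0],1],[[0,0,-0.036],[0,0,0],1]])

```text
clock: 8.95
tcp_pos: [0.5699, 0.0156, 0.1635]
orientation: [[-0.311, 0.95, -0.001], [0.95, 0.311, 0.0], [0.001, -0.001, -1.0]]
force: [0.1, 0.3, -0.2]
opening: 0.0003
grasp_force: 0.0
```

Call:
play_rows(steps=[[[0,0,0],[0,0,0],1],[[0,0,0],[0,0,0],1],[[0,0,0],[0,0,0],1],[[0,0,0],[0,0,0],1],[[0,0,0],[0,0,0],1]])

```text
clock: 9.45
tcp_pos: [0.5704, 0.0149, 0.1645]
orientation: [[-0.31, 0.951, 0.0], [0.951, 0.31, -0.0], [-0.0, 0.0, -1.0]]
force: [0.2, -0.4, 0.1]
opening: -0.0002
grasp_force: 0.0
```

Run:
```python
from h import *
s=status.read_state(); print(s['tcp_pos'],local(np.array(s['tcp_pos'])).round(1),np.round(s['force'],1))
```

```text
[0.5704     0.01491441 0.16451644] [ -4.8  14.5 164.5] [ 0.2 -0.4  0.1]
```

Call:
play_rows(steps=[[[0.002,-0.005,0],[0,0,0],1],[[0.004,-0.009,0],[0,0,0],1],[[0.005,-0.012,0],[0,0,0],1],[[0.006,-0.0145,0],[0,0,0],1],[[0.0067,-0.0167,0],[0,0,0],1]])

```text
clock: 9.95
tcp_pos: [0.5771, -0.0021, 0.1643]
orientation: [[-0.31, 0.951, 0.0], [0.951, 0.31, 0.0], [0.0, 0.0, -1.0]]
force: [-0.1, -0.1, -0.3]
opening: 0.0001
grasp_force: 0.0
```

Call:
play_rows(steps=[[[0.0006,-0.0019,0],[0,0,0],1],[[0.0012,-0.0038,0],[0,0,0],1],[[0.0019,-0.0057,0],[0,0,0],1],[[0.0025,-0.0076,-0.001],[0,0,0],1],[[0.0031,-0.0095,-0.001],[0,0,0],1]])

```text
clock: 10.45
tcp_pos: [0.5802, -0.0113, 0.1633]
orientation: [[-0.31, 0.951, 0.0], [0.951, 0.31, 0.0], [0.0, 0.0, -1.0]]
force: [-0.4, 1.4, -0.4]
opening: 0.0003
grasp_force: 0.6
```

Contact (1.4 N). I follow the arc.

Call:
play_rows(steps=[[[0.0009,-0.0027,-0.0005],[0,0,0],1],[[0.0018,-0.0054,-0.001],[0,0,0],1],[[0.0026,-0.008,-0.002],[0,0,0],1],[[0.0035,-0.0106,-0.003],[0,0,0],1],[[0.0043,-0.0132,-0.0042],[0,0,0],1]])

```text
clock: 10.95
tcp_pos: [0.5846, -0.0248, 0.1591]
orientation: [[-0.31, 0.951, 0.0], [0.951, 0.31, -0.0], [-0.0, 0.0, -1.0]]
force: [-0.7, 0.4, 1.1]
opening: -0.0
grasp_force: 0.5
```

Call:
play_rows(steps=[[[0.0009,-0.0027,-0.0013],[0,0,0],1],[[0.0017,-0.0052,-0.0028],[0,0,0],1],[[0.0025,-0.0077,-0.0044],[0,0,0],1],[[0.0033,-0.0101,-0.0061],[0,0,0],1],[[0.004,-0.0124,-0.0078],[0,0,0],1]])

```text
clock: 11.45
tcp_pos: [0.5886, -0.0371, 0.1513]
orientation: [[-0.31, 0.951, 0.0], [0.951, 0.31, -0.0], [-0.0, 0.0, -1.0]]
force: [0.8, 0.5, 2.6]
opening: 0.0004
grasp_force: 1.0
```

Call:
play_rows(steps=[[[0.0008,-0.0024,-0.0019],[0,0,0],1],[[0.0015,-0.0045,-0.004],[0,0,0],1],[[0.0021,-0.0065,-0.0062],[0,0,0],1],[[0.0027,-0.0084,-0.0085],[0,0,0],1],[[0.0033,-0.0101,-0.0109],[0,0,0],1]])

```text
clock: 11.95
tcp_pos: [0.5919, -0.0472, 0.1402]
orientation: [[-0.31, 0.951, 0.0], [0.951, 0.31, -0.0], [-0.0, 0.0, -1.0]]
force: [0.6, -1.3, 2.1]
opening: -0.0002
grasp_force: 0.8
```

Call:
play_rows(steps=[[[0.0004,-0.0013,-0.002],[0,0,0],1],[[0.0008,-0.0026,-0.004],[0,0,0],1],[[0.0012,-0.0038,-0.0061],[0,0,0],1],[[0.0016,-0.0049,-0.0082],[0,0,0],1],[[0.0019,-0.0059,-0.0103],[0,0,0],1]])

```text
clock: 12.45
tcp_pos: [0.5936, -0.053, 0.1298]
orientation: [[-0.31, 0.951, -0.0], [0.951, 0.31, 0.0], [0.0, -0.0, -1.0]]
force: [0.5, -0.1, 1.2]
opening: 0.0002
grasp_force: 0.2
```

The force is lower than I expected, so I check the bar and cover.

Run:
```python
from h import *
for n in('top','scene'):
  d=grab(n);L=local(cloud(d));hsv=cv2.cvtColor(d['img'],cv2.COLOR_RGB2HSV);H,S,V=[hsv[...,i].astype(int) for i in range(3)]
  for nm,m in dict(red=((H<6)|(H>174))&(S>130),yel=(H>18)&(H<33)&(S>140)&(V>120)&(L[...,2]>97)).items():
    p=L[m&(abs(L[...,0])<30)&(abs(L[...,1]-10)<110)&(L[...,2]<190)]
    if len(p): print(n,nm,len(p),p.min(0).round(1),p.max(0).round(1),p.mean(0).round(1))
  g=L[(abs(L[...,0])<90)&(abs(L[...,2]-90)<5)&(H>36)&(H<65)&(S>80)&(L[...,1]<180)];print(n,'green ymax',np.percentile(g[:,1],[98,99.5]).round(1))
d=grab('scene');cv2.imwrite('pics/s6.png',cv2.resize(d['img'][175:290,255:395,::-1],None,fx=5,fy=5,interpolation=2))
```

```text
top yel 18 [ -9.3  74.7 101.4] [ 11.2  97.5 141. ] [ -0.   84.3 122.6]
top green ymax [149.6 150.7]
scene red 85 [ -9.5 -84.2 116.2] [  8.9 -27.7 148. ] [  0.7 -54.3 126.9]
scene yel 92 [-16.8  75.9  97.1] [  8.5 103.5 140. ] [ -0.4  90.  111.8]
scene green ymax [150.1 151.3]
```

View pics/s6.png

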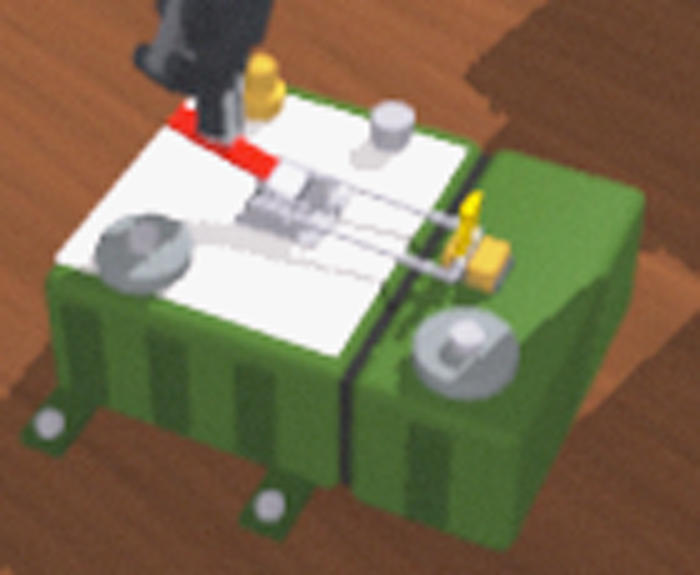

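The crop shows the bar by the keeper's block at (450,265) and the lever at about 0.3 rad under the fingers. I check the bar's height with the wrist depth.

Run:
```python
from h import *
d=grab('wrist');L=local(wcloud(d));hsv=cv2.cvtColor(d['img'],cv2.COLOR_RGB2HSV);H,S=hsv[...,0].astype(int),hsv[...,1].astype(int)
m=(abs(L[...,0]+2)<26)&(L[...,1]>40)&(L[...,1]<125)&(L[...,2]>60)&(L[...,2]<150)
v,u=np.where(m);print(u.min(),u.max(),v.min(),v.max())
x0=int(np.median(u[abs(L[v,u,0]+2)<1.5]))
for xc in(-20,-14,-2,10,16):
  out=[]
  for r in range(v.min(),v.max()+1):
    c=np.argmin(abs(L[r,:,0]-xc)+1e3*(~m[r])); 
    if m[r,c]: out.append(f"{L[r,c,1]:.0f}/{L[r,c,2]:.0f}{'y' if S[r,c]>110 and 15<H[r,c]<33 else ''}")
  print(xc,' '.join(out))
cv2.imwrite('pics/w7.png',cv2.resize(d['img'][max(0,v.min()-10):v.max()+10,u.min()-30:u.max()+30,::-1],None,fx=5,fy=5,interpolation=2)[:600,:800])
```

```text
281 371 0 73
-20 81/100 81/98 81/98 80/99 79/99 78/101 82/88 81/89 80/89 76/100 76/99 78/89 78/88 73/100 72/101 72/99 75/88 71/100 70/100 70/100 69/100 69/100 68/99 67/101 67/100 66/100 66/99 65/99 65/99 64/100 63/100 62/100 62/99 64/88 61/99 60/99 60/99 59/99 59/99 58/100 57/100 57/100 56/100 55/100 55/100 58/83 54/100 56/84 52/101 55/84 54/86 51/101 53/88 50/100 51/88 49/100 50/87 49/91 46/102 48/91 45/103 45/100 44/101 45/90 45/90 44/91 44/90 43/90 41/102 42/91 41/90 41/90 40/91 40/89
-14 80/104y 79/103y 78/105y 78/104y 77/105y 77/104y 76/104y 75/104y 75/102 75/101 75/100 75/98 75/97 75/95y 74/94 74/94 74/92 74/90 73/90 73/89 72/88 71/89 71/89 71/88 70/88 69/89 68/89 68/88 67/89 67/88 66/87 65/88 65/88 64/87 64/87 63/86 63/85 62/84 62/83 62/83 61/84 60/84 60/83 59/83 58/82 58/84 57/83 57/82 56/82 55/85 54/85 53/87 53/87 52/87 51/88 51/87 49/91 49/90 48/91 48/90 47/91 47/89 46/90 45/89 45/89 44/91 44/90 43/91 42/91 42/90 41/91 41/89 40/89 40/89
-2 79/105y 79/105y 78/105y 78/105y 77/105y 77/104y 76/104y 75/105y 75/102 75/101y 75/100 75/99 75/97 75/94 74/94 73/95 74/91 74/90 73/89 73
[... 574 characters left out ...]
1/83 61/82 60/83 59/85 59/82 58/84 57/83 56/84 56/82 55/83 54/87 53/87 53/85 52/88 51/88 51/88 50/87 49/90 49/89 48/90 47/90 47/91 46/88 45/90 45/90 44/91 44/91 43/91 43/89 42/90 41/91 41/90 40/90 40/89
16 81/101 82/98 81/98 80/100 79/100 79/99 78/99 77/100 77/98 77/98 76/98 75/99 74/100 73/100 73/99 72/100 72/99 72/99 71/99 70/99 70/98 69/100 68/99 67/101 67/100 66/100 65/102 65/99 64/100 64/101 64/99 63/100 62/100 62/99 61/100 60/100 60/100 59/100 59/100 58/100 57/100 57/100 56/103 55/102 55/101 54/101 54/101 53/102 53/99 52/100 51/101 51/102 50/101 50/100 49/101 48/101 48/101 47/101 47/101 46/102 46/101 45/101 45/101 44/102 43/102 43/100 42/101 42/103 41/103 41/100 42/89 41/90 40/89 40/89
```

View pics/w7.png

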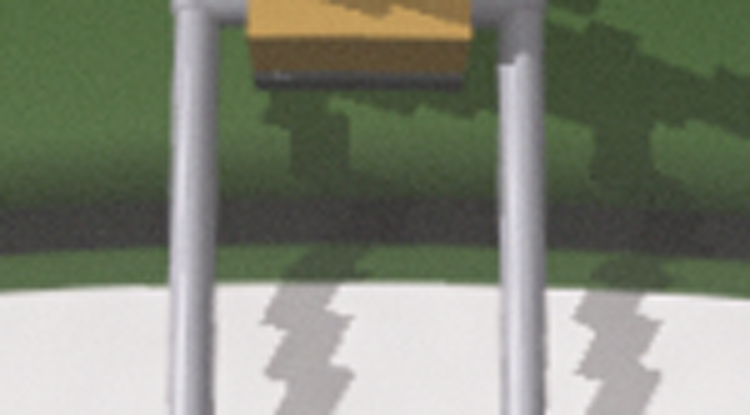

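The bar is hooked behind the nose: wires at z ≈ 99, nose now at y 75–80, so the cover has been drawn about 5 mm in. I continue closing.

Call:
play_rows(steps=[[[0.0003,-0.0009,-0.0022],[0,0,0],1],[[0.0006,-0.0018,-0.0045],[0,0,0],1],[[0.0009,-0.0026,-0.0068],[0,0,0],1],[[0.0011,-0.0033,-0.0091],[0,0,0],1],[[0.0013,-0.004,-0.0114],[0,0,0],1]])

```text
clock: 13.15
tcp_pos: [0.5949, -0.057, 0.1185]
orientation: [[-0.31, 0.951, -0.0], [0.951, 0.31, 0.0], [0.0, -0.0, -1.0]]
force: [0.4, 0.3, -0.3]
opening: -0.0005
grasp_force: 0.0
```

Call:
play_rows(steps=[[[0.0001,-0.0003,-0.001],[0,0,0],1],[[0.0002,-0.0006,-0.002],[0,0,0],1],[[0.0003,-0.0009,-0.003],[0,0,0],1],[[0.0003,-0.001,-0.004],[0,0,0],1],[[0.0003,-0.001,-0.005],[0,0,0],1]])

```text
clock: 13.65
tcp_pos: [0.5953, -0.0579, 0.1137]
orientation: [[-0.31, 0.951, 0.0], [0.951, 0.31, 0.0], [-0.0, 0.0, -1.0]]
force: [-0.8, 0.6, -0.0]
opening: -0.0002
grasp_force: 0.0
```

No contact force, so it appears to have snapped shut by itself. I feel down 2 mm to confirm, then retreat and check.

Call:
play_rows(steps=[[[0,0,-0.0005],[0,0,0],1],[[0,0,-0.001],[0,0,0],1],[[0,0,-0.0015],[0,0,0],1],[[0,0,-0.002],[0,0,0],1],[[0,0,-0.002],[0,0,0],1]])

```text
clock: 14.15
tcp_pos: [0.5954, -0.0579, 0.1128]
orientation: [[-0.31, 0.951, 0.001], [0.951, 0.31, -0.0], [-0.0, 0.001, -1.0]]
force: [-3.0, 0.6, 11.8]
opening: -0.0001
grasp_force: 5.5
```

Call:
play_rows(steps=[[[0,0,0.01],[0,0,0],1],[[0,0,0.03],[0,0,0],1],[[0,0,0.06],[0,0,0],1],[[0,0,0.09],[0,0,0],1],[[0,0,0.11],[0,0,0],1]])

```text
clock: 14.65
tcp_pos: [0.5956, -0.0579, 0.2243]
orientation: [[-0.31, 0.951, 0.002], [0.951, 0.31, -0.0], [-0.001, 0.002, -1.0]]
force: [-0.7, -0.3, -0.6]
opening: 0.0002
grasp_force: 0.0
```

Call:
play_rows(steps=[[[0.005,-0.02,0.01],[0,0,0],1],[[0.01,-0.04,0.01],[0,0,0],1],[[0.01,-0.06,0.01],[0,0,0],1],[[0.01,-0.07,0.01],[0,0,0],1],[[0.01,-0.07,0.01],[0,0,0],1]])

```text
clock: 15.15
tcp_pos: [0.605, -0.1293, 0.2309]
orientation: [[-0.308, 0.951, -0.001], [0.951, 0.308, 0.0], [0.001, -0.001, -1.0]]
force: [-0.3, 1.0, 0.9]
opening: 0.0001
grasp_force: 0.0
```

Run:
```python
from h import *
print(np.round(status.read_state()['force'],1))
d=grab('wrist');L=local(wcloud(d));hsv=cv2.cvtColor(d['img'],cv2.COLOR_RGB2HSV);H,S=hsv[...,0].astype(int),hsv[...,1].astype(int)
for nm,m in dict(red=((H<6)|(H>174))&(S>130),yel=(H>15)&(H<33)&(S>110)&(L[...,2]>92)&(L[...,1]>50)).items():
    p=L[m&(abs(L[...,0]+2)<16)&(abs(L[...,1]-10)<110)&(L[...,2]<190)]
    if len(p): print(nm,len(p),p.min(0).round(1),p.max(0).round(1),p.mean(0).round(1))
d=grab('scene');L=local(cloud(d));hsv=cv2.cvtColor(d['img'],cv2.COLOR_RGB2HSV);H,S=hsv[...,0].astype(int),hsv[...,1].astype(int)
p=L[((H<6)|(H>174))&(S>130)&(abs(L[...,0])<20)&(abs(L[...,1])<100)&(L[...,2]<160)];f=np.polyfit(p[:,1],p[:,2],1);print('red scene',len(p),f.round(3),p.min(0),p.max(0))
g=L[(abs(L[...,0])<90)&(abs(L[...,2]-90)<5)&(H>36)&(H<65)&(S>80)&(L[...,1]<180)];print('green ymax',np.percentile(g[:,1],[98,99.5]).round(1))
cv2.imwrite('pics/s8.png',cv2.resize(d['img'][175:290,255:395,::-1],None,fx=5,fy=5,interpolation=2))
```

```text
[-0.3  1.   0.9]
red 1444 [-13.2 -88.6 109.2] [  4.1 -29.9 114.4] [ -4.8 -59.4 111.9]
red scene 97 [-6.00000e-03  1.13434e+02] [ -9.85068916 -87.34074243 108.31277177] [  7.2180327  -28.96989409 118.74194781]
green ymax [150.1 151.3]
```

View pics/s8.png

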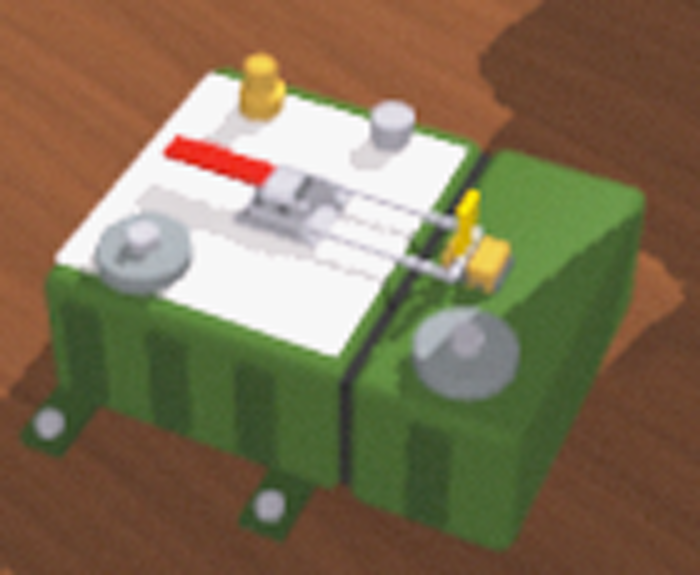

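The lever lies flat (slope −0.006, top at z 112–113, 12 N felt at its stop). The bar is in the notch. I estimate the loop is stretched about 3 mm, or 12 N, well over the cover's 4 N friction. The cover edge has not moved since 0.3 rad, so it is home, and the arm is clear.

```bash
python3 -c "
from workcell import arm
print(arm.close_job())"
```

```text
the job is handed in; nothing more can be done
None
```

I handed the job in at about 15 s: the bar is hooked in the keeper's notch, the lever snapped over and lies flat, and the cover looks home, though I inferred that rather than measured the gap; the hand-in returned no verdict.

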